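# Close the draw latch on the gluing jig

### The job

Close the draw latch on the gluing jig: hook the wire loop over the hook on the sliding jaw so that its cross bar sits in under the lip, then press the lever down over centre until it lies fully flat, so that the jaw is drawn in and stays clamped by itself. Be gentle: do not yank the jaw with the loop while the lever is up, do not bear hard on the jig, and leave the other things on the bench where they are.

Things in the scene. Friction and masses are not known exactly. Their poses are not given: they have to be found in the camera images.
- jig: Gluing jig fixed to the bench: plywood baseboard 340 x 200 x 18 mm, long side along its x, origin at the centre of the underside, z up. Along +x: lever's free end when flat (x -110), 80 mm wide MDF block with the latch (top 55 mm above the bench), two glued strips (top 48), 84 mm wide MDF sliding jaw (top 45) with the hook. The latch works in the x-z plane at y = 0.
- pivot (a point): The lever's pivot: at jig (-20, 0, 76) mm, axis along the jig's y. Does not move. The loop hangs on a crank pin on the lever 20 mm from here, so moving the loop swings the lever. With the loop hooked, slack ends at a lever angle of about 1.0 to 1.15; from there pressing takes up to 7 N at the press point, easing past dead centre at about 0.15.
- lever (a joint): Lever angle, rad: 0 = lying flat on its rigid stop, pointing along the jig's -x; grows as its free end swings up; 1.57 upright; limit 1.95 (leaning towards the hook). Starts 1.5 to 1.8. Stiff hinge (0.12 N m friction): stays where left when slack and past centre does not reliably go down by itself, so press it to its stop.
- press (a point): Point on the lever's steel handle to press: 65 mm from the pivot, on the face that is on top when flat (79 mm above the bench then) and looks towards the hook when upright. The handle is a plate 24 mm wide, 5 mm thick, 30 to 90 mm from the pivot, with a rib standing 4.5 mm out of that face at the free end (from 82 mm). The point's x points from the free end to the pivot, z out of the face.
- loop (a joint): Angle of the wire loop on the lever, rad. The loop's pitch above level, pointing towards the hook, is loop minus lever; it starts 0.15 to 0.6 rad up, above the hook, held by its stiff hinge (0.035 N m friction). Pressing the lever lifts the loop, so it comes off if it is not in under the lip.
- bar (a point): Cross bar at the loop's end: steel rod 6 mm thick, 36 mm long along the jig's y, origin at its middle, 77 mm from the crank pin. Flat cheeks at its ends, 41 mm over their outer faces, 8 mm high, reach from 14 mm before the bar to 2 mm past it (along its x, which points from crank pin to bar): pinch them from above across the 41 mm.
- hook (a point): Nominal seat of the cross bar's middle in the hook, 62 mm from the pivot along the jig's +x, 71.5 mm above the bench with the jaw out; moves with the jaw, axes as the jig's. The hook stands on shims this reading does not know: all of it is really up to 2 mm higher or lower than told, so find its pedestal by feel.
- lip (a point): End of the hook's lip (nominal, same 2 mm doubt in height): 2 mm past the seat along x, 4.5 mm above it (underside). The steel hook, 22 mm wide: post with its face 3 mm before the seat; lip 4 mm thick; flat pedestal 4.5 mm below the seat, reaching 22 mm past it. Set the bar down on the pedestal with its middle at least 5.5 mm past the seat, then slide it back under the lip to the post.
- jaw (a joint): How far the jaw is drawn in towards the block, m: 0 = out against its stop, held there by return springs (15 N to start it, 6 N per mm more); about 0.005 when the latch is closed.
- offcut: A loose wood offcut 60 x 30 x 15 mm lying on the jig's baseboard beside the block; leave it alone. Origin under its centre.
- pencil: A carpenter's pencil 90 x 7 mm lying on the baseboard on the other side; leave it alone. Origin under its centre.
- screwdriver: A black-handled screwdriver, 190 mm, on the bench to the right; leave it alone. Origin under its centre.
- hammer: A hammer, 280 mm, on the bench to the left; leave it alone. Origin under its centre.
- glue: A white glue bottle 54 mm wide, 150 mm high, to the right; leave it alone. Origin under its centre.
- jar: A glass jar of 64 mm, 75 mm high, on the bench to the left; leave it alone. Origin under its centre.
- tape: A grey tape measure 70 x 35 x 62 mm on the bench to the right; leave it alone. Origin under its centre.

How it is judged:
By the outcome, as a careful person would: the job done as asked, in the order asked, and still so for the second after the job is handed in, with the robot touching nothing.
It also fails if it takes over 64 s, if anything falls off the work surface, if the arm or the gripper's body presses on something with over 40 N, if the wrist force passes 120 N, or if a joint passes its speed limit or range.

### The arm

A 6-joint arm with a two-finger parallel gripper is mounted at the origin on the work surface. World frame = base frame: x ahead of the robot, y to its left, z up, the work surface at z = 0. Lengths are in m, angles in rad, forces in N, time in s.
With the tool pointing down it reaches from about 0.375 to 0.9 m from the base axis. Payload 3.1 kg.
Tool frame: the origin (TCP) lies at the very end of the fingers, on their centre line; the grasp point (between the pads) lies 19 mm behind it (ctrl.grasp_offset is the distance from the TCP to the grasp point, in m); z points along the fingers, y is the line along which they close (so a half turn about z gives the same grasp; the last joint's range is limited). The gripper opens to 87 mm and grips with 3 to 60 N. Pads are 19 mm wide; open, the fingers measure 117 mm over their backs; the gripper's body (75 mm by 190 mm) begins 51 mm behind the grasp point.
Start: joints at [-1.365, 0.527, 1.433, -0, 1.181, -0.178], TCP at [0.235, -0.579, 0.223] pointing down, gripper open.
Joint ranges: [-3.08, 3.08], [-0.75, 2.2], [0.22, 2.44], [-1.43, 4.57], [0, 2.65], [-2.85, 2.85]. Speed limits (rad/s): [2.79, 2.79, 3.14, 3.14, 3.14, 3.14].

### API

Orientations are given as a unit quaternion [w, x, y, z].
In Python, from rig import sense, cams, ctrl gives the robot as it stands.
- The arm moves only by the tool apply_moves, never from a script. Its argument "rows" is a list of rows, each an object with "claw": the finger opening in cm, from 0 to 8.7; "slide": the shift along the tool's x, y, z in cm, a list of three; "roll": the turn about the tool's z in rad. A call has 1 to 5 rows; each row is the pose to reach, as a shift and turn from the pose commanded when the call began, along the tool's axes at that moment; what a row does not reach only later rows make up. A row lasts 1/10 s, in which the tool goes at most 50 mm and 8.59 degrees, less where a joint would pass 70% of its speed; a pose out of reach is approached as far as the arm can. A call with a gripper value outside its range is refused whole. The fingers move at their own pace and stop on an object; "newtons" is the grip in N (left out, the last holds). Time passes only in rows, so rows that repeat a pose let the fingers close. It gives the time, the measured TCP pose, the force, the opening and the grip force at its end, in the units of the state.
- sense(): the state, without advancing time (a new reading comes with each control period).
- cams.read_camera(name): name is "side" or "top"; returns a dict with "pixels" (384x512x3 uint8, red, green, blue), "camera_matrix" (3x3 intrinsics, pixels), "D" ([k1, k2, p1, p2, k3] as OpenCV has them; the pictures are not rectified), "T" (4x4, takes a point from camera to world coordinates). Camera axes: x right, y down, z forward; pixel columns grow to the right and rows downward; lengths in m; the calibration is good to about 2 mm. A picture is of the moment at which its call begins. There is no depth.
- ctrl.sign_off(): hands the job in; it is judged then, once.
The state is a dict: "t": time; "q": joint angles; "joint_velocities": joint speeds; "joint_torque": joint torques, N m; "ee_pos": TCP position; "ee_rot": TCP orientation; "wrist_force": force on the tool from outside, world axes, zero at the start; "torque": the same for the moment, N m; "gripper_width": finger opening in m; "finger_force": force on a finger pad.
Only numpy, scipy, OpenCV 4.12 (cv2) and the standard library are available. Lean on these libraries where they do the work, as an engineer would, in place of code of your own. Each camera call takes 0.05 s, during which the arm holds its last target. There are 200 camera calls.

## Working session

There is one attempt and no reset: what is moved stays moved. The work goes in short steps, Python scripts to look and compute and a tool call to move; the robot and the scene stay as the last step left them, time stands still between calls to the robot, and variables do not carry over. Pictures are saved under pics/ and viewed, at most 10 in all, crops included, and the job is handed in when it is done.

Besides the shell and the picture viewer there is one more tool, called as name(argument=value, ...) on one line, values as JSON. apply_moves: Moves the arm, as the interface text tells. Its arguments: {"type":"object","properties":{"rows":{"type":"array","items":{"type":"object","properties":{"claw":{"type":"number"},"slide":{"type":"array","items":{"type":"number"}},"roll":{"type":"number"}}}},"newtons":{"type":"number"}},"required":["rows"]}

```bash
mkdir -p pics; ls; cat > h.py <<'E'
import numpy as np,cv2
from rig import sense,cams,ctrl
from scipy.spatial.transform import Rotation as R
def snap(n,f=None,crop=None,s=1):
    c=cams.read_camera(n); im=cv2.cvtColor(np.asarray(c["pixels"]),cv2.COLOR_RGB2BGR)
    if f:
        o=im if crop is None else im[crop[1]:crop[3],crop[0]:crop[2]]
        cv2.imwrite("pics/"+f,cv2.resize(o,None,fx=s,fy=s,interpolation=cv2.INTER_CUBIC))
    return c
def ray(c,uv):
    K=np.array(c["camera_matrix"]);D=np.array(c["D"]);T=np.array(c["T"])
    p=cv2.undistortPoints(np.array([[uv]],float),K,D)[0,0]
    return T[:3,3],T[:3,:3]@np.array([p[0],p[1],1])
def onz(c,uv,z):
    o,d=ray(c,uv);return o+d*(z-o[2])/d[2]
def proj(c,P):
    T=np.linalg.inv(np.array(c["T"]));r=cv2.Rodrigues(T[:3,:3])[0]
    return cv2.projectPoints(np.atleast_2d(P).astype(float),r,T[:3,3],np.array(c["camera_matrix"]),np.array(c["D"]))[0][:,0]
E
python3 - <<'E'
from h import *
import pickle
a=snap("top","top0.png",s=1.5);b=snap("side","side0.png",s=1.5)
pickle.dump((a,b),open("c0.pkl","wb"))
print(a["T"],b["T"],a["camera_matrix"],b["camera_matrix"]);print(sense())
E
```

```text
pics
[[ 0.01823712 -0.98281845  0.18367175  0.28490193]
 [-0.99975953 -0.01568811  0.01532175 -0.00793705]
 [-0.01217704 -0.18390701 -0.98286822  1.41559407]
 [ 0.          0.          0.          1.        ]] [[-0.71966183 -0.34736977  0.60118308 -0.19584571]
 [-0.69431806  0.35624333 -0.62531042  0.74380803]
 [ 0.00304647 -0.86742431 -0.49755983  0.69423443]
 [ 0.          0.          0.          1.        ]] [[420.37761584   0.         249.96731038]
 [  0.         420.37761584 187.03176902]
 [  0.           0.           1.        ]] [[389.80436779   0.         254.73001077]
 [  0.         389.80436779 189.64517897]
 [  0.           0.           1.        ]]
{'t': 0.1, 'q': array([-1.36452761e+00,  5.28389363e-01,  1.43377693e+00, -6.44961956e-06,
        1.18140184e+00, -1.78463507e-01]), 'joint_velocities': array([-0.00040461, -0.0009714 , -0.00280889, -0.00096475,  0.000895  ,
        0.00041228]), 'joint_torque': array([-3.13159717e-04, -4.40984416e+01, -1.77151269e+01,  6.33742078e-02,
        5.34102169e-02, -4.53108680e-05]), 'ee_pos': array([ 0.23447816, -0.5786338 ,  0.22165868]), 'ee_rot': array([-9.87600340e-04,  9.81553912e-01,  1.91183007e-01, -1.67135774e-05]), 'wrist_force': array([-0.05801571, -0.37821606,  0.26781203]), 'torque': array([-0.01878633, -0.02635344,  0.05230576]), 'finger_force': 0.0, 'gripper_width': 0.08676207652337091}
```

View pics/top0.png

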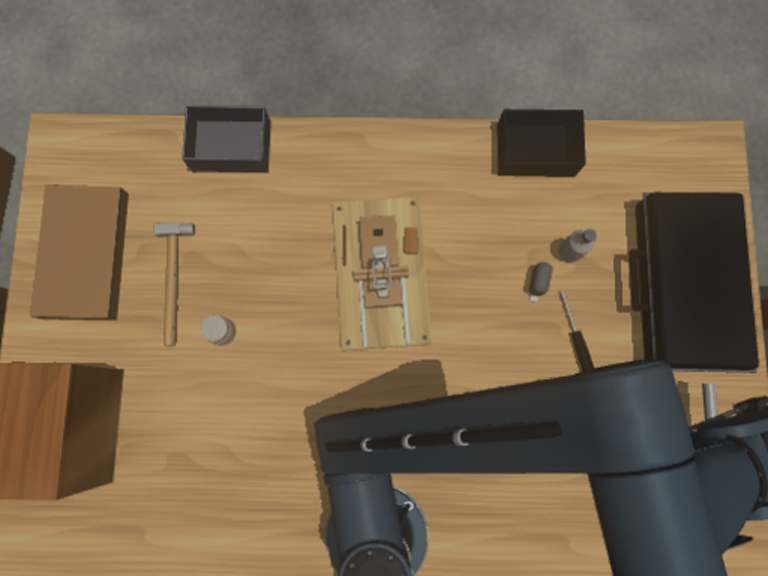

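View pics/side0.png

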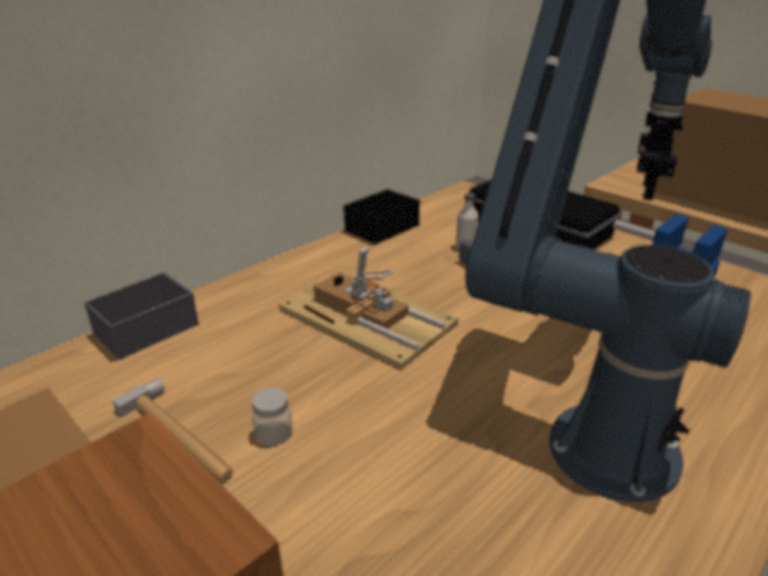

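The jig sits mid-bench, with corners near (334,205), (419,198), (430,344) and (342,350) in the 1.5x top view. Its jaw and hook point at the robot and the lever is upright. I'll zoom in next.

```bash
python3 - <<'E'
import pickle,cv2,numpy as np
a,b=pickle.load(open("c0.pkl","rb"))
t=cv2.cvtColor(a["pixels"],cv2.COLOR_RGB2BGR)[128:238,215:295]
s=cv2.cvtColor(b["pixels"],cv2.COLOR_RGB2BGR)[160:246,182:310]
cv2.imwrite("pics/tc.png",cv2.resize(t,None,fx=5,fy=5,interpolation=2));cv2.imwrite("pics/sc.png",cv2.resize(s,None,fx=6,fy=6,interpolation=2))
E
```

```text
(no output)
```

View pics/tc.png

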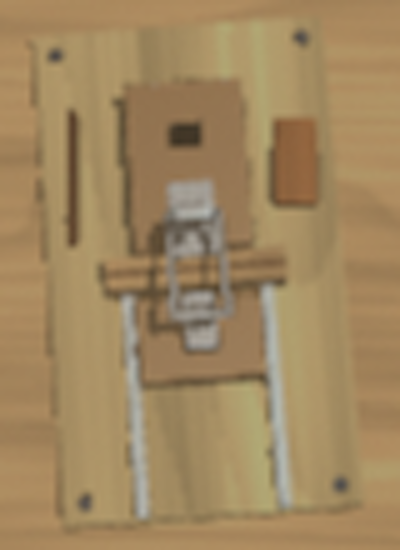

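View pics/sc.png

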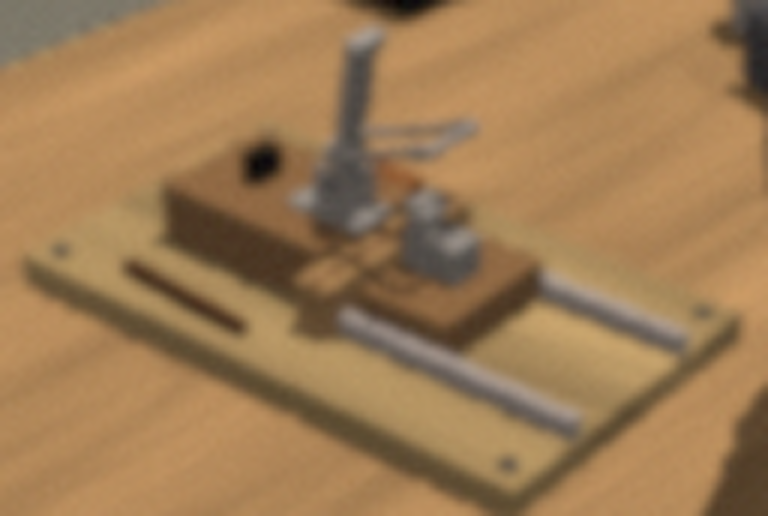

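The top crop shows the board corners at (35,40), (318,20), (360,505) and (62,527), and the loop bar around (199,310). In the side crop the lever tip is at (365,35) and the bar runs from about (432,152) to (472,126). Now I'll fit the jig pose and the joint angles.

```bash
cat > fit.py <<'E'
from h import *
import pickle
from scipy.optimize import least_squares as LS
a,b=pickle.load(open("c0.pkl","rb"))
tp=lambda u,v:((u+.5)/5-.5+215,(v+.5)/5-.5+128)
sd=lambda u,v:((u+.5)/6-.5+182,(v+.5)/6-.5+160)
def W(p,P):
    c,s=np.cos(p[2]),np.sin(p[2]);P=np.atleast_2d(P)
    return np.c_[p[0]+c*P[:,0]-s*P[:,1],p[1]+s*P[:,0]+c*P[:,1],P[:,2]]
def lp(th,pi,y=0,r=77): # bar
    ph=th-.07;return [-.02-.02*np.cos(ph)+r/1e3*np.cos(pi),y,.076+.02*np.sin(ph)+r/1e3*np.sin(pi)]
if __name__=="__main__":
    ct=[(-.17,-.1,.018,35,40),(-.17,.1,.018,318,20),(.17,.1,.018,360,505)]
    cs=[(.17,-.1,.018,515,500),(.17,.1,.018,738,322),(-.17,-.1,.018,25,262)]
    st=[(-1,-1,55,55),(-1,1,300,38),(1,1,340,484),(1,-1,84,502)]
    ss=[(-1,-1,60,250),(1,-1,508,465),(1,1,703,312)]
    def res(p):
        r=[]
        for c,C,S,f in ((a,ct,st,tp),(b,cs,ss,sd)):
            P=[x[:3] for x in C]+[(x[0]*p[3],x[1]*p[4],.019) for x in S]
            uv=[f(*x[-2:]) for x in C+S]
            r.append(proj(c,W(p,P))-uv)
        return np.vstack(r).ravel()
    o=LS(res,[.55,0,np.pi,.155,.085],loss="soft_l1",f_scale=.5);p=o.x
    print(p);print(res(p).reshape(-1,2).round(1).tolist())
    np.save("jig.npy",p)
    # lever, loop
    def r2(q):
        th,pi=q
        tip=[-.02-.09*np.cos(th),0,.076+.09*np.sin(th)]
        e=proj(b,W(p,[tip,lp(th,pi,-.018),lp(th,pi,.018)]))-[sd(362,38),sd(432,153),sd(472,127)]
        f=proj(a,W(p,[lp(th,pi)]))-[tp(199,310)]
        return np.vstack([e,f]).ravel()
    q=LS(r2,[1.6,.35]);print(q.x,r2(q.x).round(1))
    print("bar",W(p,[lp(*q.x)]),"seat",W(p,[(.042,0,.0715)]),"pivot",W(p,[(-.02,0,.076)]))
E
python3 fit.py
```

```text
[5.66694658e-01 1.79541717e-03 3.23429308e+00 1.54806592e-01
 8.47007302e-02]
[[-0.5, -0.3], [0.5, -0.6], [1.0, 0.4], [0.2, 0.5], [0.1, 0.2], [0.0, 0.3], [0.3, 0.6], [-0.4, -0.4], [0.4, -1.0], [-1.0, -0.6], [-0.3, 0.8], [-0.3, 0.5], [-0.4, 0.9]]
[1.73057207 0.41558667] [-0.2  0.2 -0.8 -0.1 -0.  -0.2  0.4  1. ]
bar [[ 0.51468012 -0.00304021  0.12700642]] seat [[ 0.52487499 -0.00209243  0.0715    ]] pivot [[0.58660879 0.00364677 0.076     ]]
```

```bash
cat >> h.py <<'E'
def go(w,a=.0927):
    """slide (cm) and roll to bring TCP to world w with tool x at yaw a"""
    s=sense();M=R.from_quat(np.roll(s["ee_rot"],-1)).as_matrix()
    y=np.arctan2(M[1,0],M[0,0])
    return (M.T@(np.array(w)-s["ee_pos"])*100).round(2),round(y-a,3)
E
python3 -c "
from h import *
print(go([.515,-.003,.2217]))"
```

```text
(array([ 47.61, -42.83,   0.1 ]), np.float64(0.292))
```

apply_moves(rows=[{"slide":[47.6,-42.8,0],"roll":0.29,"claw":8.7},{"slide":[47.6,-42.8,0],"roll":0.29,"claw":8.7},{"slide":[47.6,-42.8,0],"roll":0.29,"claw":8.7},{"slide":[47.6,-42.8,0],"roll":0.29,"claw":8.7},{"slide":[47.6,-42.8,0],"roll":0.29,"claw":8.7}], newtons=5)

```text
t: 0.6
ee_pos: [0.3445, -0.3525, 0.2223]
ee_rot: [-0.0, 0.999, 0.047, -0.0]
wrist_force: [1.0, -0.9, -0.3]
gripper_width: 0.0867
finger_force: 0.0
```

```bash
python3 -c "
from h import *
print(go([.515,-.003,.2217]),sense()['ee_pos'])"
```

```text
(array([ 20.25, -33.2 ,   0.08]), np.float64(0.001)) [ 0.34452346 -0.35251659  0.22225363]
```

apply_moves(rows=[{"slide":[20,-33,0]},{"slide":[20,-33,0]},{"slide":[20,-33,0]},{"slide":[20,-33,0]},{"slide":[20,-33,0]}])

```text
schema error: expected keys claw, slide, roll
```

```bash
python3 -c "
from h import *
print(go([.515,-.003,.2217]),sense()['ee_pos'])"
```

```text
(array([ 20.25, -33.2 ,   0.08]), np.float64(0.001)) [ 0.34452346 -0.35251659  0.22225363]
```

apply_moves(rows=[{"slide":[20,-33,0],"roll":0,"claw":8.7},{"slide":[20,-33,0],"roll":0,"claw":8.7},{"slide":[20,-33,0],"roll":0,"claw":8.7},{"slide":[20,-33,0],"roll":0,"claw":8.7},{"slide":[20,-33,0],"roll":0,"claw":8.7}])

```text
t: 1.1
ee_pos: [0.4533, -0.1274, 0.2224]
ee_rot: [-0.0, 0.999, 0.047, -0.0]
wrist_force: [1.6, -0.8, 0.2]
gripper_width: 0.0869
finger_force: 0.0
```

apply_moves(rows=[{"slide":[6,-11,0],"roll":0,"claw":8.7},{"slide":[6,-11,0],"roll":0,"claw":8.7},{"slide":[6,-11,0],"roll":0,"claw":8.7},{"slide":[6,-11,0],"roll":0,"claw":8.7}])

```text
t: 1.5
ee_pos: [0.5029, -0.0112, 0.2223]
ee_rot: [-0.0, 0.999, 0.05, 0.0]
wrist_force: [-0.1, -1.4, -0.8]
gripper_width: 0.087
finger_force: 0.0
```

```bash
python3 -c "
from h import *
print(go([.515,-.003,.117]),sense()['ee_pos'])"
```

```text
(array([ 1.29, -0.68, 10.53]), np.float64(0.007)) [ 0.5028788  -0.01115825  0.22229775]
```

apply_moves(rows=[{"slide":[1.1,-0.7,0],"roll":0,"claw":8.7},{"slide":[1.1,-0.7,3.5],"roll":0,"claw":8.7},{"slide":[1.1,-0.7,7],"roll":0,"claw":8.7},{"slide":[1.1,-0.7,7],"roll":0,"claw":8.7}])

```text
t: 1.9
ee_pos: [0.5093, -0.0067, 0.1489]
ee_rot: [-0.001, 0.999, 0.046, -0.005]
wrist_force: [-1.4, -0.2, -0.1]
gripper_width: 0.087
finger_force: 0.0
```

```bash
python3 - <<'E'
from h import *
from fit import W,lp
p=np.load("jig.npy")
c=snap("side","s1.png",(182,120,310,220),6)
s=sense();print(s["ee_pos"],go([.515,-.003,.117]))
f=lambda P:((proj(c,P)-[182,120])*6+2.5).round().tolist()
print("tcp",f(s["ee_pos"]),"bar ends",f(W(p,[lp(1.73,.4156,-.018),lp(1.73,.4156,.018)])))
E
```

```text
[ 0.51102114 -0.00694545  0.15092236] (array([ 0.45, -0.35,  3.39]), np.float64(0.0))
tcp [[461.0, 337.0]] bar ends [[427.0, 392.0], [472.0, 366.0]]
```

View pics/s1.png

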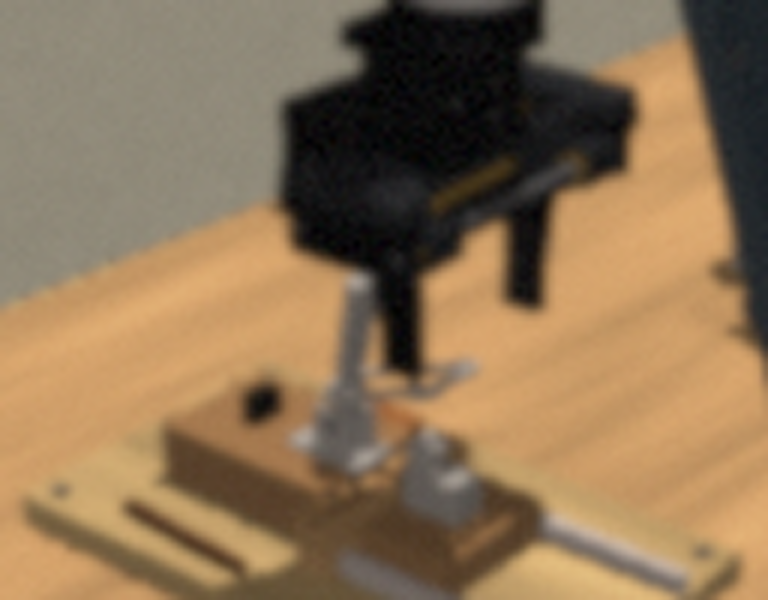

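The finger tips, at (402,370) and (525,300), straddle the bar, and their midpoint matches the predicted TCP. I'll go down and pinch softly.

apply_moves(rows=[{"slide":[0.6,-0.35,0],"roll":0,"claw":8.7},{"slide":[0.6,-0.35,2],"roll":0,"claw":8.7},{"slide":[0.6,-0.35,3.5],"roll":0,"claw":6.5},{"slide":[0.6,-0.35,3.5],"roll":0,"claw":5},{"slide":[0.6,-0.35,3.5],"roll":0,"claw":4.5}], newtons=5)

```text
t: 2.45
ee_pos: [0.5196, -0.0025, 0.119]
ee_rot: [0.0, 0.999, 0.047, 0.001]
wrist_force: [0.7, -0.4, -0.4]
gripper_width: 0.0708
finger_force: 0.0
```

apply_moves(rows=[{"slide":[0,0,0],"roll":0,"claw":3.5},{"slide":[0,0,0],"roll":0,"claw":3.5},{"slide":[0,0,0],"roll":0,"claw":3.5},{"slide":[0,0,0],"roll":0,"claw":3.5}], newtons=4)

```text
t: 2.85
ee_pos: [0.5186, -0.0036, 0.1181]
ee_rot: [0.002, 0.999, 0.048, 0.0]
wrist_force: [-1.7, -9.2, 0.9]
gripper_width: 0.0409
finger_force: 4.3
```

```bash
python3 - <<'E'
from h import *
s=sense();print(s["ee_pos"],s["gripper_width"],s["finger_force"],s["wrist_force"],s["torque"])
E
```

```text
[ 0.51864559 -0.00363159  0.11810285] 0.040926054306284806 4.3096869718283415 [-1.65198946 -9.24685466  0.88367011] [-1.47364169  0.25087459 -0.09592627]
```

apply_moves(rows=[{"slide":[0,0.1,0],"roll":0,"claw":3.5},{"slide":[0,0.1,0],"roll":0,"claw":3.5}])

```text
t: 3.05
ee_pos: [0.5186, -0.0039, 0.1178]
ee_rot: [0.001, 0.999, 0.048, 0.0]
wrist_force: [-0.5, -4.5, 0.7]
gripper_width: 0.041
finger_force: 4.0
```

apply_moves(rows=[{"slide":[0,0.1,0],"roll":0,"claw":3.5},{"slide":[0,0.1,0],"roll":0,"claw":3.5}])

```text
t: 3.25
ee_pos: [0.5185, -0.0041, 0.1176]
ee_rot: [-0.0, 0.999, 0.047, 0.0]
wrist_force: [-0.1, -1.6, 1.2]
gripper_width: 0.0409
finger_force: 4.0
```

```bash
python3 - <<'E'
from h import *
from fit import W,lp
p=np.load("jig.npy")
s=sense();print(s["ee_pos"],s["wrist_force"],s["torque"])
J=lambda w:(R.from_euler('z',-p[2]).apply(np.array(w)-[p[0],p[1],0])*1e3).round(1)
print("tcp jig",J(s["ee_pos"]))
# arc of bar, lever fixed, relative to now, jig dx,dz
b0=np.array(lp(1.73,.4156))
for pi in np.arange(.4,-.45,-.1): print(round(pi,2),((np.array(lp(1.73,pi))-b0)*1e3).round(1)[[0,2]],(np.array(lp(1.73,pi))*1e3).round(1))
E
```

```text
[ 0.51846208 -0.00409081  0.1175598 ] [-0.0602936  -1.55271157  1.15038264] [-0.30039307 -0.00226919 -0.01997888]
tcp jig [ 48.6   1.4 117.6]
0.4 [ 0.5 -1.1] [ 52.7   0.  125.9]
0.3 [ 3.1 -8.3] [ 55.3   0.  118.7]
0.2 [  5.  -15.8] [ 57.2   0.  111.2]
0.1 [  6.2 -23.4] [ 58.4   0.  103.6]
0.0 [  6.6 -31.1] [58.8  0.  95.9]
-0.1 [  6.2 -38.8] [58.4  0.  88.2]
-0.2 [  5.  -46.4] [57.2  0.  80.6]
-0.3 [  3.1 -53.8] [55.3  0.  73.2]
-0.4 [  0.5 -61.1] [52.7  0.  65.9]
```

apply_moves(rows=[{"slide":[-0.3,0.05,0.8],"roll":0,"claw":3.5},{"slide":[-0.45,0.05,1.6],"roll":0,"claw":3.5},{"slide":[-0.55,0.05,2.3],"roll":0,"claw":3.5},{"slide":[-0.6,0.05,2.9],"roll":0,"claw":3.5},{"slide":[-0.6,0.05,2.9],"roll":0,"claw":3.5}])

```text
t: 3.75
ee_pos: [0.5126, -0.0049, 0.0875]
ee_rot: [-0.0, 0.999, 0.047, -0.0]
wrist_force: [3.1, 2.3, -0.7]
gripper_width: 0.0412
finger_force: 4.0
```

```bash
python3 - <<'E'
from h import *
s=sense();print(s["ee_pos"],s["wrist_force"],s["torque"],s["gripper_width"])
c=snap("side","s2.png",(182,120,310,220),6)
E
```

```text
[ 0.51263306 -0.00491466  0.0875291 ] [ 3.10203339  2.26961404 -0.67352249] [ 0.40836217 -0.42762267  0.00051593] 0.04115979001611717
```

View pics/s2.png

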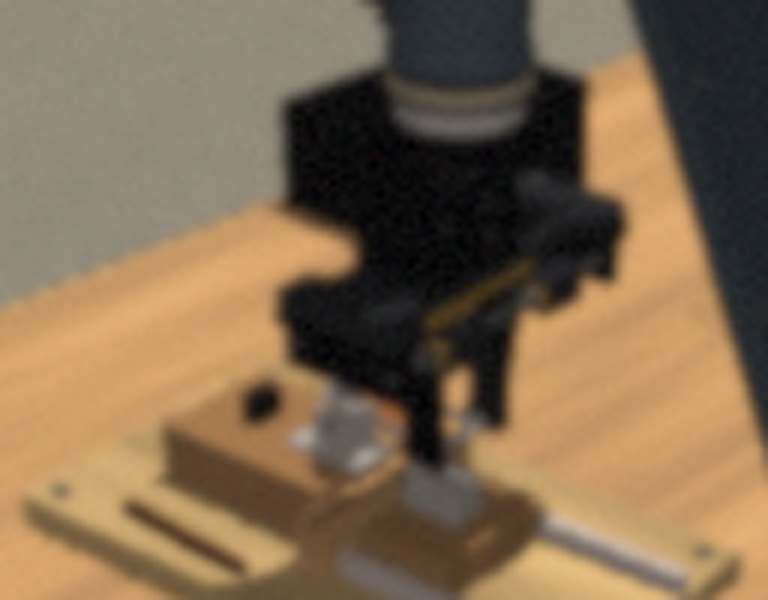

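The far cheek and bar are visible at (470,425) between the fingers, just above the hook, so the loop follows the grip. I'll continue down.

apply_moves(rows=[{"slide":[0.1,-0.05,0.7],"roll":0,"claw":3.5},{"slide":[0.2,-0.05,1.3],"roll":0,"claw":3.5},{"slide":[0.35,-0.05,1.9],"roll":0,"claw":3.5},{"slide":[0.35,-0.05,1.9],"roll":0,"claw":3.5}])

```text
t: 4.2
ee_pos: [0.5158, -0.0045, 0.0687]
ee_rot: [-0.0, 0.999, 0.047, -0.0]
wrist_force: [0.6, 0.2, -0.4]
gripper_width: 0.041
finger_force: 4.0
```

apply_moves(rows=[{"slide":[0.05,0,0.2],"roll":0,"claw":3.5},{"slide":[0.05,0,0.2],"roll":0,"claw":3.5},{"slide":[0.05,0,0.2],"roll":0,"claw":3.5}])

```text
t: 4.5
ee_pos: [0.5162, -0.0045, 0.0675]
ee_rot: [0.0, 0.999, 0.047, -0.0]
wrist_force: [0.2, -1.4, 0.1]
gripper_width: 0.0408
finger_force: 4.0
```

apply_moves(rows=[{"slide":[0.05,0,0.2],"roll":0,"claw":3.5},{"slide":[0.05,0,0.2],"roll":0,"claw":3.5},{"slide":[0.05,0,0.2],"roll":0,"claw":3.5}])

```text
t: 4.8
ee_pos: [0.5167, -0.0044, 0.0657]
ee_rot: [0.0, 0.999, 0.047, -0.0]
wrist_force: [0.2, -0.8, 3.4]
gripper_width: 0.0408
finger_force: 4.0
```

apply_moves(rows=[{"slide":[0.05,0,0.15],"roll":0,"claw":3.5},{"slide":[0.05,0,0.15],"roll":0,"claw":3.5},{"slide":[0.05,0,0.15],"roll":0,"claw":3.5}])

```text
t: 5.1
ee_pos: [0.5173, -0.0043, 0.0641]
ee_rot: [0.0, 0.999, 0.047, -0.0]
wrist_force: [-1.0, -0.2, 4.5]
gripper_width: 0.0413
finger_force: 4.0
```

apply_moves(rows=[{"slide":[0.05,0,0.15],"roll":0,"claw":3.5},{"slide":[0.05,0,0.15],"roll":0,"claw":3.5},{"slide":[0.05,0,0.15],"roll":0,"claw":3.5}])

```text
t: 5.4
ee_pos: [0.5179, -0.0043, 0.0625]
ee_rot: [-0.0, 0.999, 0.047, -0.0]
wrist_force: [-1.0, 0.0, 3.8]
gripper_width: 0.0408
finger_force: 4.0
```

Contact came at TCP z ≈ 0.066, and the load then levels off at about 4 N as the pads slip. That means the bar is on the pedestal. I'll firm up the grip and slide it back under the lip.

apply_moves(rows=[{"slide":[0,0,0],"roll":0,"claw":3.5},{"slide":[0,0,-0.05],"roll":0,"claw":3.5},{"slide":[0,0,-0.05],"roll":0,"claw":3.5}], newtons=15)

```text
t: 5.7
ee_pos: [0.5178, -0.0042, 0.0627]
ee_rot: [-0.0, 0.999, 0.047, -0.0]
wrist_force: [-0.4, -0.6, -0.0]
gripper_width: 0.0407
finger_force: 15.0
```

apply_moves(rows=[{"slide":[0.1,0,0],"roll":0,"claw":3.5},{"slide":[0.2,0,0],"roll":0,"claw":3.5},{"slide":[0.3,0,0],"roll":0,"claw":3.5},{"slide":[0.3,0,0],"roll":0,"claw":3.5}])

```text
t: 6.1
ee_pos: [0.5179, -0.0041, 0.0625]
ee_rot: [-0.0, 0.999, 0.048, -0.003]
wrist_force: [-5.5, -5.0, 2.0]
gripper_width: 0.041
finger_force: 15.0
```

apply_moves(rows=[{"slide":[0.1,0,0],"roll":0,"claw":3.5},{"slide":[0.2,0,0],"roll":0,"claw":3.5},{"slide":[0.2,0,0],"roll":0,"claw":3.5}])

```text
t: 6.4
ee_pos: [0.5179, -0.004, 0.0625]
ee_rot: [-0.0, 0.999, 0.048, -0.005]
wrist_force: [-8.7, -6.1, 3.8]
gripper_width: 0.0407
finger_force: 15.0
```

```bash
python3 - <<'E'
from h import *
s=sense();print(s["ee_pos"],s["wrist_force"],s["torque"],s["gripper_width"])
a=snap("side");b=snap("top")
f=lambda c,x:cv2.resize(cv2.cvtColor(c["pixels"],cv2.COLOR_RGB2BGR)[x[1]:x[3],x[0]:x[2]],(400,500),interpolation=2)
cv2.imwrite("pics/s3.png",np.hstack([f(a,(225,165,281,235)),f(b,(225,135,281,205))]))
E
```

```text
[ 0.51794961 -0.00404762  0.0624727 ] [-8.71513187 -6.12674537  3.82787831] [-1.06345046  1.48006325 -0.19682802] 0.04071947911945132
```

View pics/s3.png

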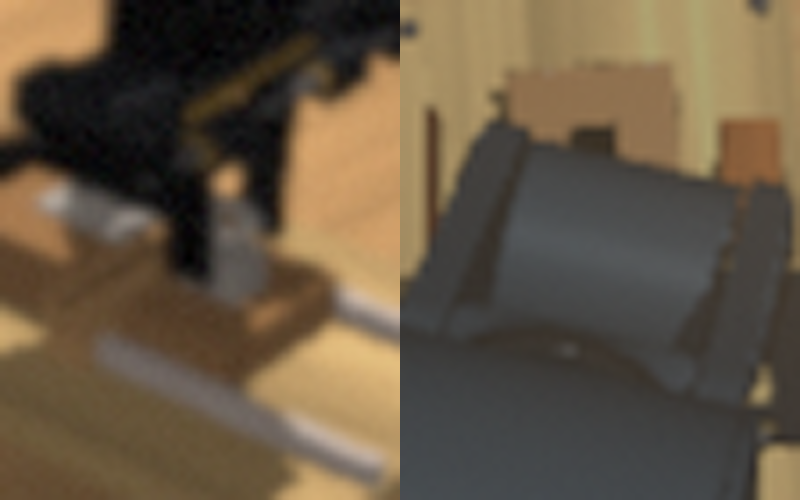

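apply_moves(rows=[{"slide":[0.05,0.1,-0.12],"roll":0,"claw":3.5},{"slide":[0.1,0.15,-0.12],"roll":0,"claw":3.5},{"slide":[0.1,0.2,-0.12],"roll":0,"claw":3.5}])

```text
t: 6.8
ee_pos: [0.5181, -0.0043, 0.0627]
ee_rot: [-0.002, 0.999, 0.048, -0.006]
wrist_force: [-7.1, 1.7, -1.9]
gripper_width: 0.0408
finger_force: 15.0
```

apply_moves(rows=[{"slide":[0.05,0.1,0],"roll":0,"claw":3.5},{"slide":[0.1,0.1,0],"roll":0,"claw":3.5},{"slide":[0.1,0.1,0],"roll":0,"claw":3.5}])

```text
t: 7.1
ee_pos: [0.5182, -0.0043, 0.0626]
ee_rot: [-0.002, 0.999, 0.048, -0.007]
wrist_force: [-8.2, 3.4, -0.8]
gripper_width: 0.0406
finger_force: 15.0
```

apply_moves(rows=[{"slide":[0.1,-0.1,0],"roll":0,"claw":3.5},{"slide":[0.2,-0.1,0],"roll":0,"claw":3.5},{"slide":[0.2,-0.1,0],"roll":0,"claw":3.5}])

```text
t: 7.4
ee_pos: [0.5208, -0.004, 0.0626]
ee_rot: [-0.002, 0.999, 0.048, -0.007]
wrist_force: [-7.5, -0.6, -2.1]
gripper_width: 0.0408
finger_force: 15.0
```

```bash
python3 - <<'E'
from h import *
s=sense();print(s["t"],s["ee_pos"],s["wrist_force"],s["torque"],s["ee_rot"],s["q"])
E
```

```text
7.4 [ 0.52076752 -0.00396746  0.06260473] [-7.54576127 -0.64252147 -2.06693625] [-0.22977648  1.33269959 -0.04487241] [-0.0016295   0.99883375  0.04778229 -0.00673272] [-2.22136733e-01  6.46001264e-01  1.81154020e+00 -7.00068002e-04
  6.97898330e-01  1.25359583e+00]
```

apply_moves(rows=[{"slide":[0.1,0,0.05],"roll":0,"claw":3.5},{"slide":[0.2,0,0.05],"roll":0,"claw":3.5},{"slide":[0.2,0,0.05],"roll":0,"claw":3.5}])

```text
t: 7.7
ee_pos: [0.5219, -0.0038, 0.0625]
ee_rot: [-0.002, 0.999, 0.048, -0.008]
wrist_force: [-9.9, -0.2, 2.2]
gripper_width: 0.0408
finger_force: 15.0
```

apply_moves(rows=[{"slide":[0.1,0,0],"roll":0,"claw":3.5},{"slide":[0.2,0,0],"roll":0,"claw":3.5},{"slide":[0.2,0,0],"roll":0,"claw":3.5}])

```text
t: 8.0
ee_pos: [0.5237, -0.0037, 0.0625]
ee_rot: [-0.002, 0.999, 0.048, -0.008]
wrist_force: [-10.0, -0.6, 3.1]
gripper_width: 0.0405
finger_force: 15.0
```

apply_moves(rows=[{"slide":[0.1,0,-0.04],"roll":0,"claw":3.5},{"slide":[0.2,0,-0.04],"roll":0,"claw":3.5},{"slide":[0.2,0,-0.04],"roll":0,"claw":3.5}])

```text
t: 8.3
ee_pos: [0.5255, -0.0035, 0.0625]
ee_rot: [-0.002, 0.999, 0.048, -0.008]
wrist_force: [-11.3, -1.3, -0.2]
gripper_width: 0.041
finger_force: 15.0
```

apply_moves(rows=[{"slide":[0.1,0,0],"roll":0,"claw":3.5},{"slide":[0.15,0,0],"roll":0,"claw":3.5},{"slide":[0.15,0,0],"roll":0,"claw":3.5}])

```text
t: 8.6
ee_pos: [0.5264, -0.0034, 0.0624]
ee_rot: [-0.002, 0.999, 0.048, -0.009]
wrist_force: [-11.0, -1.7, 1.0]
gripper_width: 0.0404
finger_force: 15.0
```

apply_moves(rows=[{"slide":[0.1,0,0],"roll":0,"claw":3.5},{"slide":[0.15,0,0],"roll":0,"claw":3.5},{"slide":[0.15,0,0],"roll":0,"claw":3.5}])

```text
t: 8.9
ee_pos: [0.5273, -0.0033, 0.0623]
ee_rot: [-0.002, 0.999, 0.048, -0.009]
wrist_force: [-11.7, -3.2, 1.5]
gripper_width: 0.0404
finger_force: 15.0
```

apply_moves(rows=[{"slide":[0.1,0.05,0],"roll":0,"claw":3.5},{"slide":[0.15,0.05,0],"roll":0,"claw":3.5},{"slide":[0.15,0.05,0],"roll":0,"claw":3.5}])

```text
t: 9.2
ee_pos: [0.5279, -0.0033, 0.0623]
ee_rot: [-0.002, 0.999, 0.048, -0.01]
wrist_force: [-12.5, -1.4, 2.3]
gripper_width: 0.0409
finger_force: 15.0
```

```bash
python3 - <<'E'
from h import *
from fit import W
p=np.load("jig.npy")
s=sense();print(s["ee_pos"],s["wrist_force"],s["torque"])
a=snap("side","s4.png",(200,150,300,225),8)
tip=lambda th:W(p,[[-.02-.09*np.cos(th),0,.076+.09*np.sin(th)]])
for th in (1.7,1.5,1.3,1.1,.9):print(th,((proj(a,tip(th))-[200,150])*8+3.5).round())
E
```

```text
[ 0.52793053 -0.00325165  0.0622753 ] [-12.46897421  -1.39406587   2.34308574] [-0.37541096  2.28486699  0.00721628]
1.7 [[332. 129.]]
1.5 [[296. 115.]]
1.3 [[262. 110.]]
1.1 [[231. 113.]]
0.9 [[203. 124.]]
```

View pics/s4.png

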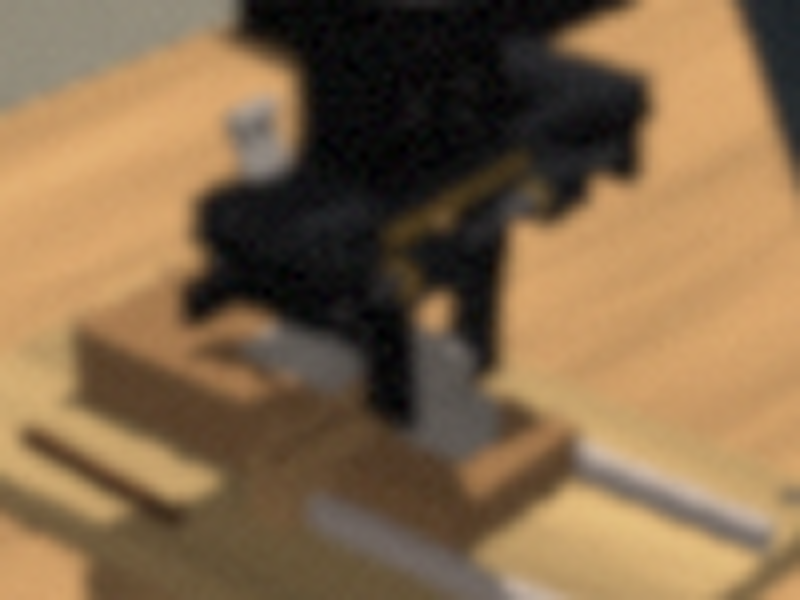

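The lever tip at (250,115) puts the lever at about 1.2 rad, so the bar is roughly 2.5 mm short of the post. I'll slide it a little further.

apply_moves(rows=[{"slide":[0.1,0,-0.06],"roll":0,"claw":3.5},{"slide":[0.2,0,-0.06],"roll":0,"claw":3.5},{"slide":[0.2,0,-0.06],"roll":0,"claw":3.5}], newtons=20)

```text
t: 9.55
ee_pos: [0.5291, -0.0031, 0.0623]
ee_rot: [-0.002, 0.999, 0.048, -0.011]
wrist_force: [-13.2, -3.5, 0.3]
gripper_width: 0.0407
finger_force: 20.0
```

apply_moves(rows=[{"slide":[0.1,0,0],"roll":0,"claw":3.5},{"slide":[0.15,0,0],"roll":0,"claw":3.5},{"slide":[0.15,0,0],"roll":0,"claw":3.5}])

```text
t: 9.85
ee_pos: [0.5291, -0.0031, 0.0623]
ee_rot: [-0.002, 0.999, 0.048, -0.013]
wrist_force: [-16.2, -2.7, 1.4]
gripper_width: 0.0406
finger_force: 20.0
```

It moved 11 mm in total and then stopped dead while the force kept rising, so the bar is against the post. I'll relieve the load and release.

apply_moves(rows=[{"slide":[-0.4,0,0],"roll":0,"claw":3.5},{"slide":[-0.7,0,0],"roll":0,"claw":3.5},{"slide":[-0.7,0,0],"roll":0,"claw":3.5}])

```text
t: 10.15
ee_pos: [0.529, -0.0034, 0.0631]
ee_rot: [-0.002, 0.999, 0.047, -0.005]
wrist_force: [-5.2, 2.1, -4.8]
gripper_width: 0.0404
finger_force: 20.0
```

apply_moves(rows=[{"slide":[0,0,0],"roll":0,"claw":4.4},{"slide":[0,0,0],"roll":0,"claw":6},{"slide":[0,0,0],"roll":0,"claw":7},{"slide":[0,0,0],"roll":0,"claw":7}])

```text
t: 10.55
ee_pos: [0.5359, -0.0058, 0.0654]
ee_rot: [0.001, 0.999, 0.047, 0.002]
wrist_force: [-0.1, 0.3, 0.4]
gripper_width: 0.0608
finger_force: 0.0
```

```bash
python3 - <<'E'
from h import *
s=sense();print(s["ee_pos"],s["wrist_force"],s["torque"],go([.51,-.004,.2]),s["gripper_width"])
E
```

```text
[ 0.53593815 -0.00576031  0.06536559] [-0.13243282  0.25512088  0.41706617] [0.07381753 0.0294383  0.02858516] (array([ -2.52,  -0.4 , -13.47]), np.float64(0.002)) 0.060820101151118286
```

apply_moves(rows=[{"slide":[0,0,-4],"roll":0,"claw":8},{"slide":[0,0,-8],"roll":0,"claw":4},{"slide":[0,0,-12.5],"roll":0,"claw":0},{"slide":[0,0,-12.5],"roll":0,"claw":0},{"slide":[0,0,-12.5],"roll":0,"claw":0}])

```text
t: 11.05
ee_pos: [0.5353, -0.0056, 0.1913]
ee_rot: [0.001, 0.999, 0.047, 0.002]
wrist_force: [0.2, -0.6, -1.1]
gripper_width: 0.0517
finger_force: 0.0
```

```bash
python3 - <<'E'
from h import *
from fit import W
p=np.load("jig.npy")
s=sense();print(s["ee_pos"],s["gripper_width"])
a=snap("side","s5.png",(200,150,300,225),8)
tip=lambda th:W(p,[[-.02-.09*np.cos(th),0,.076+.09*np.sin(th)]])
f=lambda P:((proj(a,P)-[200,150])*8+3.5).round().tolist()
for th in (1.3,1.1,.9):print(th,f(tip(th)))
print("seat bar ends",f(W(p,[(.042,-.018,.07),(.042,.018,.07)])))
E
```

```text
[ 0.53531519 -0.00561733  0.19132911] 0.05167005367906122
1.3 [[262.0, 110.0]]
1.1 [[231.0, 113.0]]
0.9 [[203.0, 124.0]]
seat bar ends [[405.0, 405.0], [463.0, 368.0]]
```

View pics/s5.png

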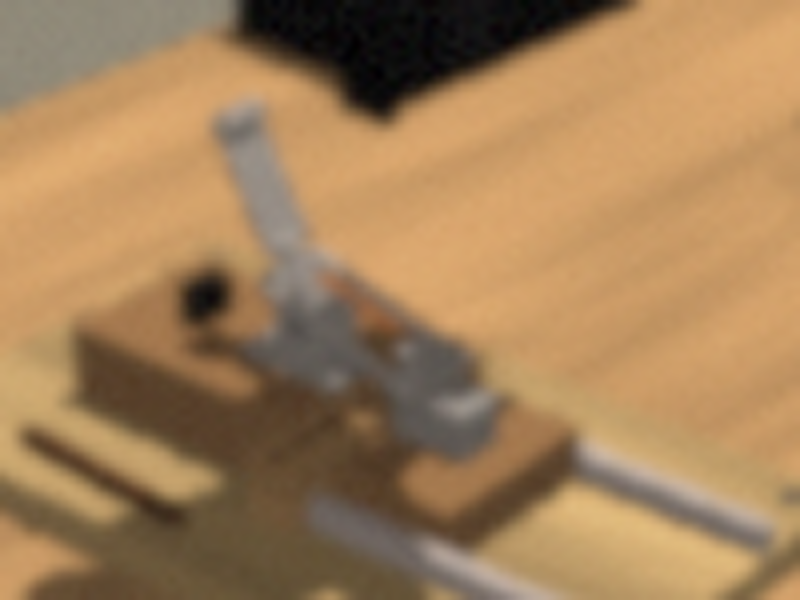

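The loop is hooked: the bar sits at the post at about (430,385) and the lever tip is at (240,115), which is about 1.13 rad. Next I'll move to the press position with closed fingers.

```bash
python3 -c "
from h import *
print(go([.588,.0024,.1913]))"
```

```text
(array([ 5.44, -0.26, -0.14]), np.float64(0.002))
```

apply_moves(rows=[{"slide":[0,0,0],"roll":0,"claw":0},{"slide":[2.5,-0.2,0],"roll":0,"claw":0},{"slide":[5.4,-0.25,0],"roll":0,"claw":0},{"slide":[5.4,-0.25,2.5],"roll":0,"claw":0},{"slide":[5.4,-0.25,5],"roll":0,"claw":0}])

```text
t: 11.6
ee_pos: [0.5882, 0.0024, 0.1379]
ee_rot: [-0.0, 0.999, 0.048, -0.0]
wrist_force: [-1.1, 0.4, 0.1]
gripper_width: 0.0082
finger_force: 0.0
```

apply_moves(rows=[{"slide":[0,0,0],"roll":0,"claw":0},{"slide":[0,0,0],"roll":0,"claw":0}])

```text
t: 11.8
ee_pos: [0.5866, 0.0025, 0.1383]
ee_rot: [-0.0, 0.999, 0.047, -0.002]
wrist_force: [1.2, -0.4, 0.4]
gripper_width: 0.001
finger_force: 0.0
```

```bash
python3 -c "
from h import *
print(go([.6043,.0038,.1406]),sense()['ee_pos'],sense()['gripper_width'])"
```

```text
(array([ 1.77,  0.04, -0.24]), np.float64(0.002)) [0.58660757 0.00251151 0.13831091] 0.0010229832845563374
```

apply_moves(rows=[{"slide":[0.8,0,0],"roll":0,"claw":0},{"slide":[1.5,0,-0.1],"roll":0,"claw":0},{"slide":[1.8,0,-0.2],"roll":0,"claw":0},{"slide":[2.1,0,-0.2],"roll":0,"claw":0}])

```text
t: 12.2
ee_pos: [0.6094, 0.0043, 0.1427]
ee_rot: [0.0, 0.999, 0.047, 0.001]
wrist_force: [-1.1, -0.6, 0.4]
gripper_width: 0.0003
finger_force: 0.7
```

apply_moves(rows=[{"slide":[0.3,0,0.3],"roll":0,"claw":0},{"slide":[0.6,0,0.6],"roll":0,"claw":0},{"slide":[1.0,0,1.0],"roll":0,"claw":0},{"slide":[1.2,0,1.2],"roll":0,"claw":0}])

```text
t: 12.6
ee_pos: [0.621, 0.0055, 0.1302]
ee_rot: [0.0, 0.999, 0.047, 0.0]
wrist_force: [-1.2, -0.4, 6.6]
gripper_width: 0.0004
finger_force: 2.7
```

apply_moves(rows=[{"slide":[0.5,0,0.6],"roll":0,"claw":0},{"slide":[0.9,0,1.0],"roll":0,"claw":0},{"slide":[1.3,0,1.5],"roll":0,"claw":0},{"slide":[1.6,0,1.9],"roll":0,"claw":0}])

```text
t: 13.0
ee_pos: [0.6372, 0.007, 0.1112]
ee_rot: [0.0, 0.999, 0.047, 0.001]
wrist_force: [-0.9, -0.1, 4.9]
gripper_width: 0.0004
finger_force: 2.4
```

```bash
cat >k.py <<'E'
from h import *
s=sense();x,y,z=s["ee_pos"];u=(x-.5866)*1e3/np.cos(.0927)+9.5;v=z*1e3-76
r=np.sqrt(u*u+v*v-9);print("th",np.arctan2(v,u)-np.arcsin(3/r),"r",r,s["ee_pos"],s["wrist_force"].round(1))
E
python3 k.py
```

```text
th 0.48505326625483036 r 69.73045556375503 [0.63716883 0.00699115 0.11116856] [-0.9 -0.1  4.9]
```

apply_moves(rows=[{"slide":[0.3,0,0.6],"roll":0,"claw":0},{"slide":[0.6,0,1.2],"roll":0,"claw":0},{"slide":[0.75,0,1.8],"roll":0,"claw":0},{"slide":[0.85,0,2.4],"roll":0,"claw":0}])

```text
t: 13.4
ee_pos: [0.6456, 0.0078, 0.0862]
ee_rot: [0.0, 0.999, 0.047, 0.001]
wrist_force: [0.6, 0.5, 2.6]
gripper_width: 0.0004
finger_force: 0.8
```

apply_moves(rows=[{"slide":[0.1,0,0.4],"roll":0,"claw":0},{"slide":[0.1,0,0.8],"roll":0,"claw":0},{"slide":[0.1,0,1.0],"roll":0,"claw":0},{"slide":[0.1,0,1.0],"roll":0,"claw":0}])

```text
t: 13.8
ee_pos: [0.6457, 0.008, 0.0792]
ee_rot: [0.0, 0.999, 0.048, 0.0]
wrist_force: [-3.6, 1.0, 14.9]
gripper_width: 0.0004
finger_force: 7.7
```

```bash
python3 k.py
```

```text
th 0.003586616603417636 r 68.90397181854419 [0.64573763 0.00795368 0.07924995] [-3.6  1.  14.9]
```

Lever at z = 79 mm with 15 N on its rigid stop, so it lies flat. I'll retreat and check.

apply_moves(rows=[{"slide":[0,0,-0.5],"roll":0,"claw":0},{"slide":[0,0,-4],"roll":0,"claw":0},{"slide":[-2,0,-9],"roll":0,"claw":0},{"slide":[-2,0,-13],"roll":0,"claw":0},{"slide":[-2,0,-13],"roll":0,"claw":0}])

```text
t: 14.3
ee_pos: [0.6293, 0.0056, 0.2131]
ee_rot: [0.001, 0.999, 0.047, 0.006]
wrist_force: [1.1, -0.9, -0.3]
gripper_width: 0.0003
finger_force: 0.0
```

```bash
python3 - <<'E'
from h import *
print(sense()["ee_pos"])
snap("side","s6.png",(200,150,300,225),8)
E
```

```text
[0.62928772 0.00558279 0.21309058]
```

View pics/s6.png

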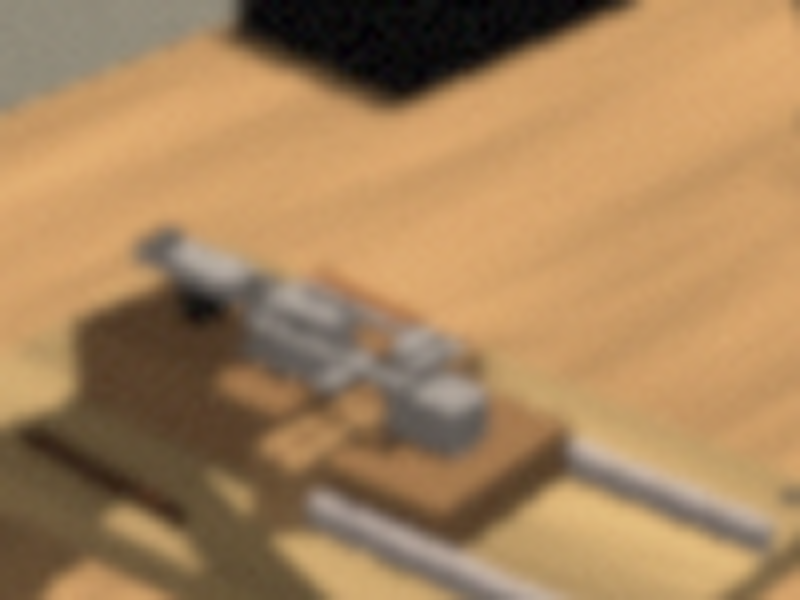

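The lever lies flat from (160,245) to (300,300) on its stop. The loop is taut in the hook at about (420,370), and the jaw has been drawn in, since its end edge moved about 8 px. Handing in.

```bash
python3 -c "
from rig import ctrl
print(ctrl.sign_off())"
```

```text
the job is handed in; nothing more can be done
None
```

The draw latch is closed and handed in at about 14 s: the bar is in under the hook's lip, the lever is flat on its stop, and the jaw is drawn in. It stayed closed in the picture taken after the arm had backed off. The firmest pushes were about 16 N on the loop and 15 N on the lever at its stop.

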